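Clamp up a glued blank in the bar clamp

TASK

Set the striped glued-up wooden blank on the bar of the bar clamp, between its jaws, stripes parallel to the jaws. Then press down the red thumb lever behind the sliding jaw so that its toothed end tips up off the bar, and with the lever held down push the sliding jaw until it squeezes the blank against the fixed jaw with about 12 newtons. Let the lever come back up so that the jaw stays locked at that squeeze, and leave it; never force the lever, jaw or blank with more than 25 newtons, and leave the glue bottle, scraper and tape measure where they are.

Things in the scene. Friction and masses are not known exactly. Their poses are not given: they have to be found in the camera images.
- clamp: Bar clamp screwed to the worktop: steel bar 36 mm wide, its serrated top 32 mm up, on two feet 96 mm wide. Origin on the worktop under the bar; y runs along the bar (-210 to +205 mm) towards the fixed jaw, x across it, z up. The fixed jaw, grey-blue, 46 mm wide, top 83 mm up, stands at the +y end.
- fixed_face (a point): Middle of the cork face of the fixed jaw, 20 mm above the bar's top; the face looks along the clamp's -y. Axes as the clamp's.
- jaw: Sliding jaw, grey-blue, 46 mm wide, 47 mm high, 22 mm thick. Origin on the bar's top under its upright back face (away from the blank); y along the bar to the fixed jaw, z up. Slides along y only: lever down, it takes about 1.5 N (more when fast); lever up, the teeth lock it. Two low cheeks, 51 mm wide over all, 5 mm above the bar, run 86 mm back.
- plate_face (a point): Middle of the cork face (44 x 40 mm) that meets the blank, on the sliding jaw's pressure plate, about 34 mm in front of the jaw's back face. Hard rubber buffers behind the plate give well under a millimetre at the wanted squeeze. Once the lever is up and the tool has left, the squeeze settles about 3 to 4 N below the last push.
- lever (a joint): Angle of the red thumb lever, rad: about 0 at rest with its teeth on the bar (jaw locked), growing as the pad is pressed down and its tail tips up. A spring returns it. Teeth clear of the bar from about 0.03; hard stop at 0.20. Pressed near the jaw, the pad yields at about 9 N and takes about 11 N half-way to the stop.
- lever_pad (a point): Middle of the top of the lever's black rubber pad (31 mm across, 27 mm along the bar), facing up, 22 mm above the bar at rest and 22 mm behind the jaw's back face; the pad's front edge is 7 mm behind that face. Pivot: 43 mm farther back, at the bar's top. Pressed, the middle sinks about 4.3 mm per 0.1 rad and swings about 2 mm towards the jaw's back face, dragging what stands on it.
- blank_center (a point): Centre (half-way up) of the loose wooden blank, a block of four glued light and dark strips: 48 mm along its x, about 80 mm along its y (across the stripes, the length that goes between the jaws; rough-sawn, up to 2 mm off), 40 mm high along z; about 0.12 kg. Starts lying on the worktop.
- glue_bottle: Yellow glue bottle with orange nozzle, 38x58x164 mm, standing; origin at the centre of its foot. Leave it.
- scraper: Flat orange scraper, 55x110x10 mm, lying; origin at the centre of its underside. Leave it.
- tape_measure: Tape measure, 37x81x62 mm, standing; origin at the centre of its underside. Leave it.
- jaw_back (a point): Middle of the top edge of the sliding jaw's upright back face, 47 mm above the bar's top, 25 mm above the lever pad at rest. A tool set on the pad some 4 or 5 mm short of this face (so that it does not jam between face and pad) can press the lever, then push the jaw along, the lever still held down.
Not all that is in view belongs to the job. Leave any purple or yellow look-alike of the part that bears blank_center alone.

How it is judged:
By the outcome, as a careful person would: the job done as asked, in the order asked, and still so for the second after the job is handed in, with the robot touching nothing.
It also fails if it takes over 64 s, if anything falls off the work surface, if the arm or the gripper's body presses on something with over 40 N, if the wrist force passes 120 N, or if a joint passes its speed limit or range.

ROBOT

A 6-joint arm with a two-finger parallel gripper is mounted at the origin on the work surface; the furniture and walls round the work are solid. World frame = base frame: x ahead of the robot, y to its left, z up, the work surface at z = 0. Lengths are in mm, angles in rad, forces in N, time in s.
With the tool pointing down it reaches from about 400 to 925 mm from the base axis. Payload 12.5 kg.
Tool frame: the origin (TCP) lies where the fingers leave the gripper's body, on its centre line; the fingertips stand 78 mm ahead of it and the grasp point (between the pads) lies 59 mm ahead of it; z points along the fingers, y is the direction in which the jaws open and shut (so a half turn about z gives the same grasp; the last joint's range is limited). The gripper opens to 95 mm and grips with 3 to 60 N. Pads are 20 mm wide; open, the fingers measure 119 mm over their backs; the gripper's body (75 mm by 180 mm) begins 59 mm behind the grasp point.
Start: joints at [1.113, 0.491, 1.559, -0, 1.092, -0.106], TCP at [215.349, 586.739, 292.261] pointing down, gripper open.
Joint ranges: [-3.1, 3.1], [-0.84, 2.19], [0.05, 2.79], [-1.13, 4.28], [0.06, 2.93], [-2.69, 2.69]. Speed limits (rad/s): [2.22, 2.22, 2.79, 3.14, 3.14, 3.14].

INTERFACE

Orientations are given as [roll, pitch, yaw] about the fixed x, y, z axes, in that order (R = Rz(yaw) Ry(pitch) Rx(roll)).
In Python, from cell import env, viewer, ticket, search_frame gives the robot as it stands.
- The arm moves only by the shell command python3 -m inch 'ROWS'. ROWS is a JSON object of lists of equal length, an entry for each row: "hand": the opening, from 0 (shut) to 1 (fully open); "delta_pos": the shift along the tool's x, y, z in cm, a list of three; "turn": the turn about the tool's z in rad. A call has 1 to 20 rows; each row shifts and turns the commanded pose from where the row before left it, along the tool's axes as they then stand; what a row does not reach is not made up. A row lasts 1/10 s, in which the tool goes at most 50 mm and 8.59 degrees, less where a joint would pass 70% of its speed; a pose out of reach is approached as far as the arm can. A call is refused whole if a number of a shift passes 5 or a number of a turn 0.15, either way. A call with a gripper value outside its range is refused whole. The fingers move at their own pace and stop on an object; the grip force is fixed at half the most. Time passes only in rows, so rows that do not move let the fingers close. It gives the time, the measured TCP pose, the force and the opening at its end, in the units of the state.
- env.state(): the state, without advancing time (a new reading comes with each control period).
- viewer.read_camera(name): name is "scene" or "top" or "wrist"; returns (picture, depth): 400x640x3 uint8, blue, green, red; 400x640 float32, mm along the optical axis (not along the pixel's ray), 0 where there is no reading.
- viewer.get_calibration(name): a dict with "fx", "fy", "cx", "cy" (pixels), "k1" (the pictures are not rectified: a ray, as slopes to the right and down, at radius r is drawn at 1 + k1 r^2 times it, then the intrinsics apply), "T" (4x4, takes a point from camera to world coordinates). Camera axes: x right, y down, z forward; pixel columns grow to the right and rows downward; lengths in mm; the calibration is good to about 2 mm. A picture is of the moment at which its call begins: read the wrist's pose just before it. get_calibration takes no time and is no camera call; for the wrist camera it gives the pose at the moment of the call.
- ticket.job_done(): hands the job in, once; it reports no verdict.
Trained networks look in the newest picture that a camera, given by its name, has taken for a name from the list of things; names that differ only in an ending like _2 or _b are one class to them, and where a whole thing is asked for, a point or a joint stands for the part that bears it (a point fixed in the world has none). Each returns a list of dicts, best first, with "p" (0 to 1); they miss things now and then, are a little off and sometimes report something else, mostly with a low value. They report only what shows in the picture. A call takes as long as a camera call. They do not tell look-alikes from the thing itself.
- search_frame(camera, label): "centre" ([column, row] in pixels, amid what is visible of it).
The state is a dict: "t": time; "joints": joint angles; "qvel": joint speeds; "tau": joint torques, N m; "eef_pos": TCP position; "tcp_rot": TCP orientation; "ft_force": force on the tool from outside, world axes, zero at the start; "moment": the same for the moment, N m; "opening": opening from 0.0 (shut) to 1.0 (fully open).
Only numpy, scipy, OpenCV 4.12 (cv2) and the standard library are available. Lean on these libraries where they do the work, as an engineer would, in place of code of your own. Each camera call takes 0.05 s, during which the arm holds its last target.

## Working session

There is one attempt and no reset: what is moved stays moved. The work goes in short steps, Python scripts to look and compute and a shell command to move; the robot and the scene stay as the last step left them, time stands still between calls to the robot, and variables do not carry over. Pictures are saved under pics/ and viewed, and the job is handed in when it is done.

```bash
ls; mkdir -p pics; cat > h.py <<'E'
import numpy as np, cv2
from cell import env, viewer, ticket, search_frame
def snap(cam,fn):
    K=viewer.get_calibration(cam); im,d=viewer.read_camera(cam)
    cv2.imwrite('pics/'+fn+'.png',im); np.savez('pics/'+fn+'.npz',im=im,d=d,T=np.array(K['T']),k=np.array([K[a] for a in('fx','fy','cx','cy','k1')]))
    return im,d,K
def load(fn):
    z=np.load('pics/'+fn+'.npz'); return z['im'],z['d'],z['T'],z['k']
def rays(u,v,k):
    fx,fy,cx,cy,k1=k
    x=(np.asarray(u,float)-cx)/fx;y=(np.asarray(v,float)-cy)/fy
    rd=np.hypot(x,y); r=rd.copy()
    for _ in range(30): r=rd/(1+k1*r*r)
    s=1/(1+k1*r*r); return x*s,y*s
def world(u,v,d,T,k):
    x,y=rays(u,v,k); P=np.stack([x*d,y*d,d],-1); return P@T[:3,:3].T+T[:3,3]
def cloud(fn):
    im,d,T,k=load(fn); v,u=np.mgrid[0:400,0:640]
    W=world(u,v,d,T,k); W[d<=0]=np.nan; return im,W
def planez(u,v,z,T,k):
    x,y=rays(u,v,k); D=np.stack([x,y,np.ones_like(x)],-1)@T[:3,:3].T
    return T[:3,3]+D*((z-T[2,3])/D[...,2])[...,None]
E
python3 - <<'E'
from h import *
for c in('scene','top','wrist'):
    im,d,K=snap(c,c+'0'); print(c,np.round(np.array(K['T']),2).tolist(),K['fx'],K['k1'])
    if c!='wrist':
        for n in('clamp','jaw','lever','lever_pad','blank_center','plate_face','fixed_face','glue_bottle','scraper','tape_measure'):
            try: print(n,[(np.round(r['centre']).tolist(),round(r['p'],2)) for r in search_frame(c,n)][:3])
            except Exception as e: print(n,e)
s=env.state();print(s)
E
```

```text
pics
scene [[-0.15, -0.81, 0.57, -72.34], [-0.99, 0.12, -0.09, 79.64], [0.01, -0.58, -0.82, 890.35], [0.0, 0.0, 0.0, 1.0]] 362.5611322126289 -0.009342513219766554
clamp [([302.0, 186.0], 0.71)]
jaw [([319.0, 185.0], 0.59)]
lever [([332.0, 182.0], 0.86)]
lever_pad [([332.0, 183.0], 0.69)]
blank_center [([411.0, 274.0], 0.96), ([413.0, 229.0], 0.91), ([415.0, 158.0], 0.82)]
plate_face [([299.0, 178.0], 0.55)]
fixed_face [([297.0, 186.0], 0.62)]
glue_bottle [([237.0, 221.0], 0.57)]
scraper [([288.0, 158.0], 0.91)]
tape_measure [([294.0, 226.0], 0.73)]
top [[0.0, -1.0, 0.1, 370.12], [-1.0, -0.0, 0.01, -19.89], [-0.01, -0.1, -1.0, 1322.0], [0.0, 0.0, 0.0, 1.0]] 502.2018474556247 0.05378693604832644
clamp [([308.0, 165.0], 0.75)]
jaw [([337.0, 171.0], 0.93)]
lever [([344.0, 170.0], 0.73), ([332.0, 170.0], 0.63)]
lever_pad [([347.0, 169.0], 0.78)]
blank_center [([457.0, 191.0], 0.84), ([370.0, 250.0], 0.74), ([452.0, 143.0], 0.72)]
plate_face [([311.0, 164.0], 0.45), ([342.0, 169.0], 0.31)]
fixed_face [([312.0, 165.0], 0.57)]
glue_bottle [([238.0, 210.0], 0.82)]
scraper []
tape_measure [([300.0, 217.0], 0.74)]
wrist [[0.34, 0.9, 0.27, 138.65], [0.94, -0.33, -0.1, 614.34], [0.0, 0.29, -0.96, 384.27], [0.0, 0.0, 0.0, 1.0]] 305.8906120768462 -0.058269887526174936
{'t': 1.15, 'joints': array([ 1.11335818e+00,  4.90912858e-01,  1.55889713e+00, -5.97293735e-06,
        1.09170559e+00, -1.05607649e-01]), 'qvel': array([-0.00071935, -0.00035966,  0.00105035,  0.00015258, -0.00198654,
        0.00092896]), 'tau': array([ 2.13387146e-03, -6.12468410e+01, -2.58439082e+01,  6.92701363e-02,
        4.44504828e-02, -4.58071452e-05]), 'eef_pos': array([215.37471114, 586.73088266, 292.25394046]), 'tcp_rot': array([3.14151657e+00, 1.33951608e-05, 2.78976491e+00]), 'ft_force': array([-0.93438594,  0.00732929, -0.24111047]), 'moment': array([-0.00233544,  0.00437732, -0.03082234]), 'opening': 0.996732319415562}
```

View pics/top0.png

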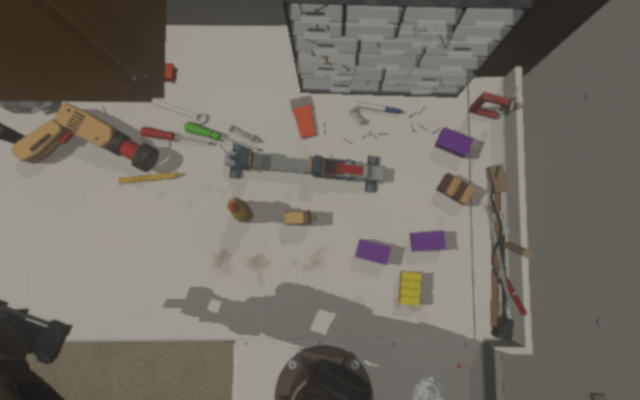

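View pics/scene0.png

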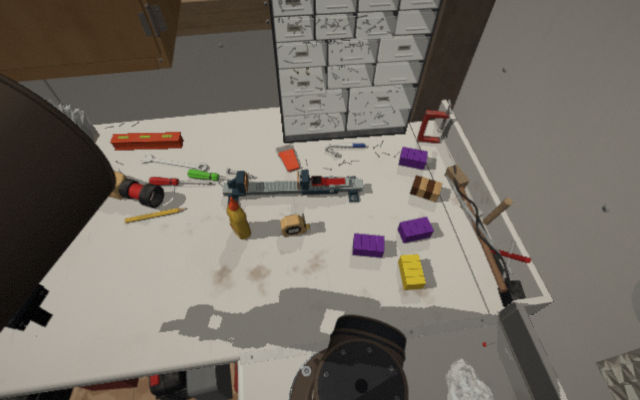

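```bash
python3 - <<'E'
from h import *
im=cv2.imread('pics/top0.png')
cv2.imwrite('pics/top0z.png',cv2.resize(im[110:290,220:490],(800,533),interpolation=cv2.INTER_CUBIC))
E
```

```text
(no output)
```

View pics/top0z.png

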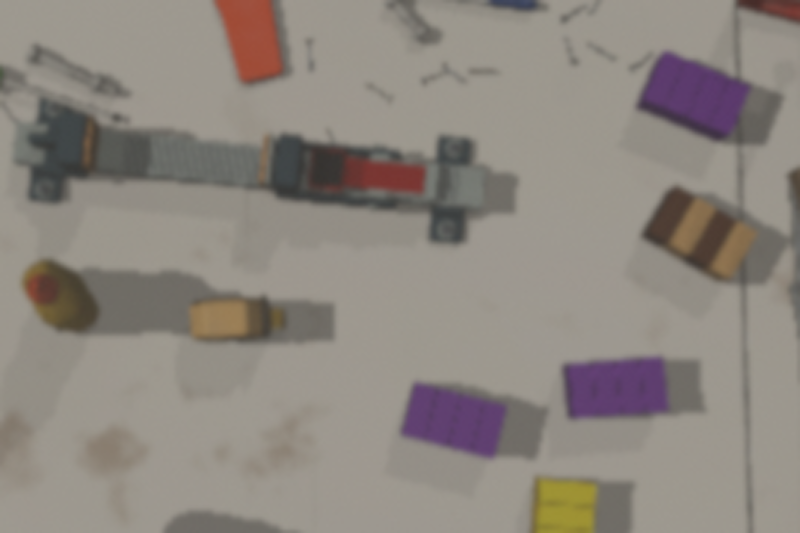

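The top view shows the striped blank at (457,190), the clamp from (238,160) on the left (fixed jaw) to (380,172), and the sliding jaw at about (318,167) with its lever to the right. Next I'll work out the geometry.

```bash
python3 - <<'E'
from h import *
im,W=cloud('top0')
im=im.astype(int)
# blank mask: top surface z 34..46 near px
sub=np.zeros((400,640),bool); sub[165:215,430:485]=1
m=sub&(W[...,2]>32)&(W[...,2]<48)
p=W[m]; print('n',m.sum(),'z',np.percentile(p[:,2],[5,50,95]))
r=cv2.minAreaRect(p[:,:2].astype(np.float32)); print('blank',r)
# clamp slices
sub[:]=0; sub[135:200,220:395]=1
for lo,hi in((25,38),(40,60),(62,75),(75,95)):
    m=sub&(W[...,2]>lo)&(W[...,2]<hi); p=W[m]
    if m.sum()>5: print(lo,hi,m.sum(),cv2.minAreaRect(p[:,:2].astype(np.float32)))
# profile along bar
for u in range(226,386,3):
    col=W[150:186,u]; 
    v=np.interp(u,[238,375],[161,171]); q=W[int(round(v)),u]; print(u,np.round(q,1), im[int(round(v)),u])
E
python3 - <<'E'
import cv2
im=cv2.imread('pics/scene0.png')
cv2.imwrite('pics/s0z.png',cv2.resize(im[140:290,200:460],(800,462),interpolation=cv2.INTER_CUBIC))
E
```

```text
n 628 z [34.7254313  39.58355001 44.27234307]
blank ((522.3679809570312, -343.85968017578125), (83.51461791992188, 49.7313117980957), 59.22105407714844)
25 38 1453 ((581.4048461914062, 49.356353759765625), (414.4408264160156, 56.253761291503906), 84.8130874633789)
40 60 613 ((579.622802734375, 59.46996307373047), (118.00845336914062, 343.6964416503906), 10.779937744140625)
62 75 137 ((589.5264282226562, 113.24513244628906), (227.4061279296875, 45.784141540527344), 84.33979034423828)
75 95 340 ((543.8945922851562, 112.07624816894531), (214.73756408691406, 135.3776092529297), 83.86935424804688)
226 [594.  251.5  26.2] [115 122 118]
229 [592.7 242.2  33.7] [111 117 114]
232 [592.9 234.7  32.6] [103 109 107]
235 [593.8 227.8  27.5] [77 79 75]
238 [592.5 218.7  34.8] [67 66 62]
241 [584.2 202.3  83.1] [72 70 64]
244 [584.7 195.2  80.5] [72 71 65]
247 [582.  187.6  81.3] [61 66 70]
250 [584.  182.   69.7] [58 72 87]
253 [589.8 179.7  35.7] [77 83 83]
256 [590.7 172.7  30.4] [84 89 87]
259 [587.8 164.6  32.3] [84 89 88]
262 [588.1 157.1  30.3] [78 82 81]
265 [587.6 148.8  33.6] [77 80 80]
2
[... 809 characters left out ...]
]
334 [572.  -30.1  50.5] [52 55 62]
337 [571.7 -37.8  51.8] [49 53 92]
340 [573.  -45.6  43.7] [ 49  53 103]
343 [569.5 -53.1  49.7] [ 50  54 118]
346 [571.3 -61.2  38.2] [ 51  55 121]
349 [570.5 -68.7  43.5] [ 50  54 121]
352 [570.2 -76.3  45.4] [ 52  55 121]
355 [568.8 -84.4  37.3] [ 50  55 121]
358 [567.4 -91.7  46.6] [ 51  55 121]
361 [568.1 -99.6  41.9] [ 52  56 120]
364 [ 568.4 -107.5   40.2] [106 112 116]
367 [ 568.2 -115.1   41.2] [100 106 103]
370 [ 566.9 -123.4   33.3] [80 83 83]
373 [ 567.  -131.2   32.6] [104 109 107]
376 [ 567.4 -139.3   29.4] [114 120 117]
379 [ 567.3 -146.9   30.6] [115 121 118]
382 [ 566.9 -154.5   32.9] [110 116 114]
385 [ 572.1 -166.    -1.5] [101 108 111]
```

View pics/s0z.png

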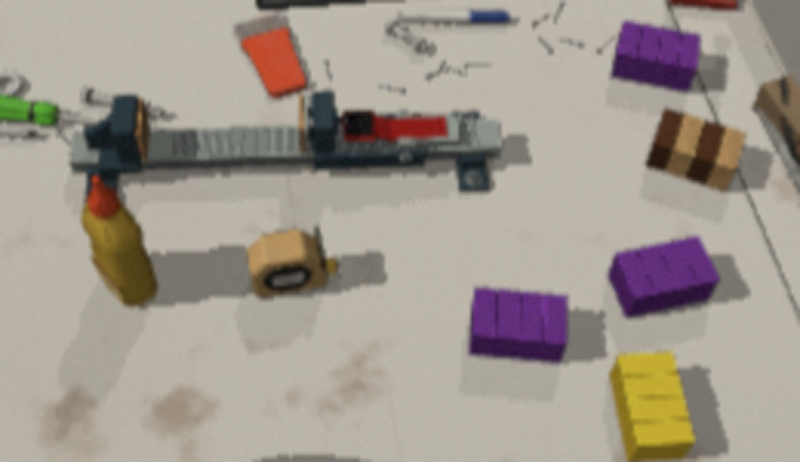

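```bash
cat >> h.py <<'E'
def to(x=None,y=None,z=None,yaw=None):
    s=env.state(); p=s['eef_pos']; w=s['tcp_rot'][2]
    t=np.array([p[i] if a is None else a for i,a in enumerate((x,y,z))]); d=t-p
    c,n=np.cos(w),np.sin(w)
    print('t',round(s['t'],2),'pos',np.round(p,1),'yaw',round(w,4),'F',np.round(s['ft_force'],2),'tool d cm',np.round(np.array([d[0]*c+d[1]*n,d[0]*n-d[1]*c,-d[2]])/10,3),'turn',None if yaw is None else round((w-yaw+np.pi)%(2*np.pi)-np.pi,4),'joints',np.round(s['joints'],2))
E
python3 -m inch '{"hand":[1,1,1,1,1,1,1,1,1,1,1,1,1,1],"delta_pos":[[-3.8,-2.77,0],[-3.8,-2.77,0],[-3.8,-2.77,0],[-3.8,-2.77,0],[-3.8,-2.77,0],[-3.8,-2.77,0],[-3.8,-2.77,0],[-3.8,-2.77,0],[-3.8,-2.77,0],[-3.8,-2.77,0],[-3.8,-2.77,0],[-3.8,-2.77,0],[-3.8,-2.77,0],[-3.8,-2.77,0]],"turn":[0,0,0,0,0,0,0,0,0,0,0,0,0,0]}'
python3 -m inch '{"hand":[1,1,1,1,1,1,1,1,1],"delta_pos":[[0,0,0],[0,0,0],[0,0,0],[0,0,0],[0,0,0],[0,0,0],[0,0,0],[0,0,0],[0,0,0]],"turn":[0.14,0.14,0.14,0.14,0.14,0.14,0.14,0.14,0.14]}'
python3 -c "
from h import *
to(580,40,300,1.49)
snap('wrist','w1')"
```

```text
t: 2.55
eef_pos: [582.0, 37.5, 292.4]
tcp_rot: [3.141, 0.0, 2.79]
ft_force: [0.8, 0.9, -0.9]
opening: 0.999
t: 3.45
eef_pos: [581.1, 39.4, 292.2]
tcp_rot: [3.142, -0.0, 1.524]
ft_force: [-0.5, -0.2, 0.2]
opening: 1.0
t 3.45 pos [581.1  39.4 292.2] yaw 1.524 F [-0.49 -0.19  0.16] tool d cm [ 0.056 -0.114 -0.777] turn 0.034 joints [-0.05  0.43  1.67  0.    1.05  0.  ]
```

View pics/w1.png

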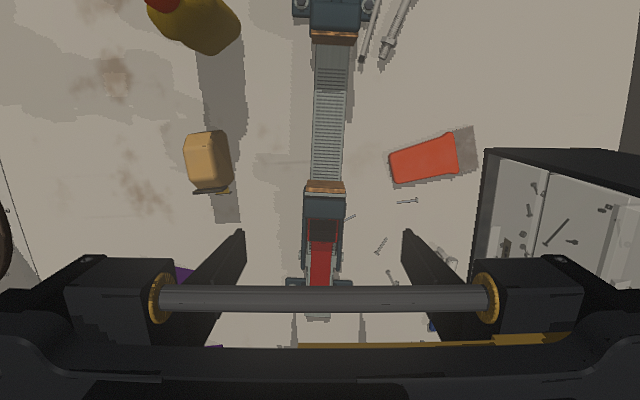

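The bar runs from the fixed jaw face at (334,38) to the sliding jaw at (325,188), with the pad at (323,228) and the lever below it. I'll pull edges from this view.

```bash
python3 - <<'E'
from h import *
im,d,T,k=load('w1')
_,W=cloud('w1')
# bar edges z=32: gradient per row 60..170
g=cv2.cvtColor(im,cv2.COLOR_BGR2GRAY).astype(float)
# depth based: classify bar pixels
mid=[]
for v in range(55,175,6):
    row=W[v,295:365]; ok=np.where((row[:,2]>24)&(row[:,2]<40))[0]
    if len(ok)>5:
        a,b=295+ok[0],295+ok[-1]
        A=planez(a-.5,v,32,T,k);B=planez(b+.5,v,32,T,k); mid.append((A+B)/2); print(v,a,b,np.round(A[:2],1),np.round(B[:2],1),round(np.linalg.norm(A-B),1))
mid=np.array(mid); c=np.polyfit(mid[:,1],mid[:,0],1); print('x = %.4f*y+%.2f'%tuple(c),'resid',np.std(mid[:,0]-np.polyval(c,mid[:,1])))
for u in(323,326,330,335):
  for v in list(range(20,50,2)): 
    if u==335: print(u,v,im[v,u],np.round(W[v,u],1))
u=326
for v in range(172,262,2): print(u,v,im[v,u],np.round(W[v,u],1))
cv2.imwrite('pics/w1z.png',cv2.resize(im[0:280,260:390],None,fx=2.1,fy=2.1,interpolation=cv2.INTER_CUBIC))
E
```

```text
55 315 349 [577.2 175.1] [614.5 173.4] 37.3
61 315 348 [576.9 169.1] [613.3 167.4] 36.4
67 315 348 [576.6 163. ] [613.1 161.3] 36.6
73 315 348 [576.2 156.9] [612.9 155.2] 36.7
79 314 347 [574.8 150.8] [611.7 149.1] 36.9
85 314 347 [574.5 144.6] [611.5 142.9] 37.1
91 314 346 [574.2 138.3] [610.3 136.7] 36.1
97 314 346 [573.8 132. ] [610.1 130.3] 36.3
103 313 345 [572.4 125.7] [608.8 124. ] 36.5
109 313 345 [572.  119.3] [608.6 117.6] 36.7
115 313 344 [571.6 112.8] [607.3 111.2] 35.7
121 313 344 [571.3 106.3] [607.1 104.6] 35.9
127 312 344 [569.8  99.7] [606.9  98. ] 37.2
133 312 343 [569.4  93.1] [605.6  91.4] 36.2
139 312 343 [569.   86.3] [605.4  84.7] 36.4
145 312 342 [568.6  79.5] [604.1  77.9] 35.5
151 312 342 [568.3  72.7] [603.9  71. ] 35.7
157 311 341 [566.7  65.8] [602.5  64.2] 35.8
163 311 341 [566.3  58.8] [602.3  57.2] 36.0
169 310 341 [564.7  51.8] [602.1  50.1] 37.4
x = 0.1007*y+578.41 resid 0.23709356246685173
335 20 [69 67 61] [598.  195.7  82.7]
335 22 [66 64 58] [598.  193.9  83.2]
335 24 [67 66 59] [597.9 192.5  82.4]
335 26 [60 60 55] [597.9 190.9  82.1]
335 28 [50
[... 1519 characters left out ...]
1.4  54.6]
326 228 [44 48 51] [581.  -13.8  54.8]
326 230 [45 48 52] [580.8 -16.2  55.2]
326 232 [47 50 54] [580.7 -19.4  53.5]
326 234 [47 51 55] [580.6 -22.   53.2]
326 236 [45 50 52] [580.5 -24.5  53.4]
326 238 [46 51 54] [580.4 -27.1  53.2]
326 240 [48 51 51] [580.3 -29.9  52.8]
326 242 [40 45 87] [580.1 -34.   49.4]
326 244 [ 42  48 105] [580.  -36.7  49.3]
326 246 [ 43  47 101] [579.9 -39.2  49.5]
326 248 [ 43  49 103] [579.7 -43.3  46.4]
326 250 [ 43  47 100] [579.6 -46.3  45.7]
326 252 [ 43  48 125] [579.5 -50.   43.8]
326 254 [ 40  46 120] [579.3 -52.8  43.6]
326 256 [ 44  48 121] [579.2 -55.8  43.1]
326 258 [ 42  48 119] [579.1 -58.1  43.9]
326 260 [ 43  49 123] [579.  -60.6  44.4]
```

View pics/w1z.png

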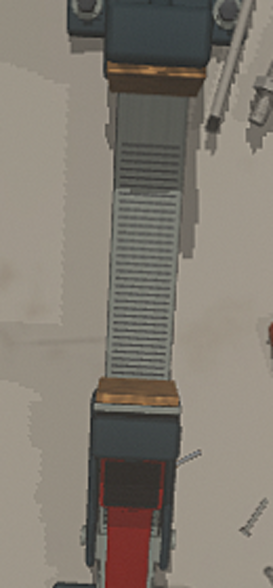

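```bash
python3 -c "
from h import *
to(515,-330,260,1.033)"
```

```text
t 3.5 pos [581.2  39.4 292.3] yaw 1.5155 F [-0.52  0.19  0.1 ] tool d cm [-37.247  -4.564   3.228] turn 0.4825 joints [-0.05  0.43  1.67  0.    1.05  0.01]
```

```bash
python3 -m inch '{"hand":[1,1,1,1,1,1,1,1],"delta_pos":[[-4.65,-0.57,0.4],[-4.65,-0.57,0.4],[-4.65,-0.57,0.4],[-4.65,-0.57,0.4],[-4.65,-0.57,0.4],[-4.65,-0.57,0.4],[-4.65,-0.57,0.4],[-4.65,-0.57,0.4]],"turn":[0,0,0,0,0,0,0,0]}'
python3 -m inch '{"hand":[1,1,1,1,1,1],"delta_pos":[[0,0,0],[0,0,0],[0,0,0],[0,0,0],[0,0,0],[0,0,0]],"turn":[0.12,0.12,0.12,0.12,0,0]}'
python3 -c "
from h import *
to(515,-330,260,1.033)
snap('wrist','w2')
to()
snap('wrist','w2b')
to()"
```

```text
t: 4.3
eef_pos: [519.7, -332.4, 260.2]
tcp_rot: [3.141, 0.0, 1.533]
ft_force: [0.9, 0.9, 0.1]
opening: 1.0
t: 4.9
eef_pos: [520.3, -330.4, 260.2]
tcp_rot: [-3.142, -0.0, 1.055]
ft_force: [0.5, -0.2, 0.3]
opening: 1.005
t 4.9 pos [ 520.3 -330.4  260.2] yaw 1.0548 F [ 0.46 -0.23  0.33] tool d cm [-0.227 -0.485  0.019] turn 0.0218 joints [-0.67  0.51  1.62  0.    1.01 -0.16]
t 4.95 pos [ 520.4 -330.4  260.2] yaw 1.0543 F [ 0.06  0.1  -0.3 ] tool d cm [ 0.  0. -0.] turn None joints [-0.67  0.51  1.62  0.    1.01 -0.16]
t 5.0 pos [ 520.4 -330.4  260.2] yaw 1.0534 F [ 0.51 -0.11  0.29] tool d cm [ 0.  0. -0.] turn None joints [-0.67  0.51  1.62  0.    1.01 -0.16]
```

View pics/w2.png

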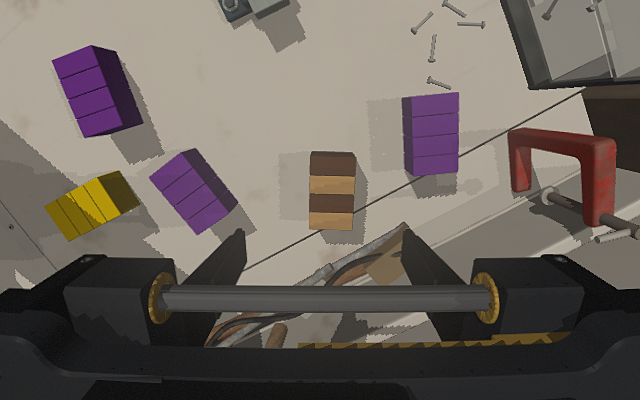

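The blank is central at (331,190) with its stripes running across the picture. A purple block sits to its right at (431,134), with the worktop-edge line passing below.

```bash
python3 - <<'E'
from h import *
im,W=cloud('w2b')
_,d,T,k=load('w2b')
sub=np.zeros((400,640),bool); sub[130:245,290:375]=1
m=sub&(W[...,2]>33)&(W[...,2]<48)
m=m&(np.abs(W[...,2]-np.median(W[m][:,2]))<3)
vv,uu=np.where(m); print(m.sum(),np.percentile(W[m][:,2],[5,50,95]))
P=planez(uu,vv,np.median(W[m][:,2]),T,k)
r=cv2.minAreaRect(P[:,:2].astype(np.float32)); print(r); print(np.round(cv2.boxPoints(r),1))
# robust: median-centre in frame
h=cv2.convexHull(np.stack([uu,vv],-1).astype(np.int32)); print(h[:,0].tolist())
E
```

```text
3289 [38.17713677 39.44225663 40.63494429]
((523.537841796875, -341.0899963378906), (81.31919860839844, 47.845882415771484), 58.85306930541992)
[[ 482.  -363.5]
 [ 523.  -388.3]
 [ 565.  -318.7]
 [ 524.1 -293.9]]
[[356, 159], [353, 211], [352, 228], [351, 229], [316, 229], [309, 228], [309, 191], [310, 156], [345, 156], [355, 157], [356, 158]]
```

```bash
python3 - <<'E'
from h import *
for f in('w2b','top0'):
    im,W=cloud(f); c=np.array([523.5,-341.1]); a=1.0272
    ex=np.array([np.cos(a),np.sin(a)]); ey=np.array([np.sin(a),-np.cos(a)])
    q=W[...,:2]-c; A=q@ex;B=q@ey; Z=W[...,2]
    for lo,hi in((-130,-95),(-95,-60),(60,95),(95,130)):
        m=(np.abs(A)<50)&(B>lo)&(B<hi)&(Z<200); print(f,lo,hi,m.sum(),np.nanmax(Z[m]) if m.any() else None)
    m=(np.abs(B)<95)&(A<-45)&(A>-80)&(Z<200);print('back',np.nanmax(Z[m]) if m.any() else 0)
to(523.5,-341.1,85,1.0272)
E
```

```text
w2b -130 -95 2841 41.26549841489117
w2b -95 -60 2438 199.9984683229619
w2b 60 95 2683 41.28991795595937
w2b 95 130 2219 41.462845642144146
back 43.1633416676828
top0 -130 -95 478 45.08105401190937
top0 -95 -60 507 6.818214880045389
top0 60 95 567 47.32440937082379
top0 95 130 474 46.48429159336911
back 49.85429944436896
t 5.0 pos [ 520.4 -330.4  260.2] yaw 1.0534 F [ 0.51 -0.11  0.29] tool d cm [-0.774  0.801 17.525] turn 0.0262 joints [-0.67  0.51  1.62  0.    1.01 -0.16]
```

Clear below. I'll align, descend and grip.

```bash
python3 -m inch '{"hand":[1,1,1,1,1,1,1],"delta_pos":[[-0.77,0.8,0],[0,0,4.5],[0,0,4.5],[0,0,4.5],[0,0,2.5],[0,0,1.5],[0,0,0]],"turn":[0.026,0,0,0,0,0,0]}'
python3 -c "
from h import *
to(523.5,-341.1,85,1.0272)"
python3 -m inch '{"hand":[0,0,0,0,0,0,0,0],"delta_pos":[[0,0,0],[0,0,0],[0,0,0],[0,0,0],[0,0,0],[0,0,0],[0,0,0],[0,0,0]],"turn":[0,0,0,0,0,0,0,0]}'
```

```text
t: 5.7
eef_pos: [523.2, -341.3, 83.5]
tcp_rot: [-3.139, -0.0, 1.024]
ft_force: [-0.2, -0.9, 0.9]
opening: 1.001
t 5.7 pos [ 523.2 -341.3   83.5] yaw 1.0237 F [-0.21 -0.91  0.92] tool d cm [ 0.031  0.019 -0.147] turn -0.0035 joints [-0.68  0.75  1.72  0.    0.67 -0.14]
t: 6.5
eef_pos: [523.5, -341.1, 85.4]
tcp_rot: [3.141, -0.0, 1.024]
ft_force: [-0.8, -1.0, 2.8]
opening: 0.502
```

```bash
python3 -m inch '{"hand":[0,0,0,0,0],"delta_pos":[[0,0,-2],[0,0,-4],[0,0,-4],[0,0,-4],[0,0,0]],"turn":[0,0,0,0,0]}'
python3 - <<'E'
from h import *
for f in('top0','w1','scene0'):
    im,W=cloud(f); m=(W[...,2]>20)&(W[...,2]<180)&(W[...,0]>400)&(W[...,0]<560)&(W[...,1]>110)&(W[...,1]<300)
    print(f,m.sum(),np.percentile(W[m],[2,50,98],axis=0).round(0).tolist() if m.any() else 0)
to(591.8,137,205,1.471)
E
```

```text
t: 7.0
eef_pos: [524.6, -341.9, 230.4]
tcp_rot: [3.134, 0.001, 1.024]
ft_force: [0.5, -0.2, -1.1]
opening: 0.503
top0 424 [[438.0, 183.0, 25.0], [461.0, 200.0, 108.0], [489.0, 226.0, 158.0]]
w1 3573 [[447.0, 187.0, 24.0], [474.0, 200.0, 96.0], [494.0, 220.0, 138.0]]
scene0 556 [[438.0, 187.0, 23.0], [450.0, 207.0, 98.0], [473.0, 232.0, 155.0]]
t 7.0 pos [ 524.6 -341.9  230.4] yaw 1.0239 F [ 0.48 -0.18 -1.07] tool d cm [ 44.402 -19.161   2.535] turn -0.4471 joints [-0.68  0.55  1.63  0.    0.95 -0.14]
```

```bash
python3 -m inch '{"hand":[0,0,0,0,0,0],"delta_pos":[[0,0,0],[0,0,0],[0,0,0],[0,0,0],[0,0,0],[0,0,0]],"turn":[-0.11,-0.11,-0.11,-0.117,0,0]}'
python3 -c "
from h import *
to(591.3,128,205,1.471)"
```

```text
t: 7.6
eef_pos: [523.3, -341.0, 224.5]
tcp_rot: [-3.141, -0.001, 1.467]
ft_force: [0.5, -0.3, -1.3]
opening: 0.502
t 7.6 pos [ 523.3 -341.   224.5] yaw 1.4673 F [ 0.53 -0.26 -1.28] tool d cm [47.352  1.921  1.951] turn -0.0037 joints [-0.68  0.56  1.63  0.    0.95 -0.58]
```

```bash
python3 -m inch '{"hand":[0,0,0,0,0,0,0,0,0,0,0,0,0],"delta_pos":[[2.5,0.12,0],[4.2,0.17,0.2],[4.2,0.17,0.2],[4.2,0.17,0.2],[4.2,0.17,0.2],[4.2,0.17,0.2],[4.2,0.17,0.2],[4.2,0.17,0.2],[4.2,0.17,0.2],[4.2,0.17,0.2],[4.2,0.17,0.2],[2.85,0.12,0.15],[0,0,0]],"turn":[0,0,0,0,0,0,0,0,0,0,0,0,0]}'
python3 -c "
from h import *
snap('wrist','w3')
to(591.3,128,120,1.471)
snap('top','top3')"
```

```text
t: 8.9
eef_pos: [589.9, 131.2, 203.2]
tcp_rot: [-3.141, -0.0, 1.471]
ft_force: [-0.7, -0.3, -1.4]
opening: 0.5
t 8.95 pos [589.8 129.6 203.2] yaw 1.471 F [ 0.35 -0.58 -1.05] tool d cm [-0.139  0.167  8.323] turn 0.0 joints [0.11 0.56 1.7  0.   0.88 0.21]
```

View pics/w3.png

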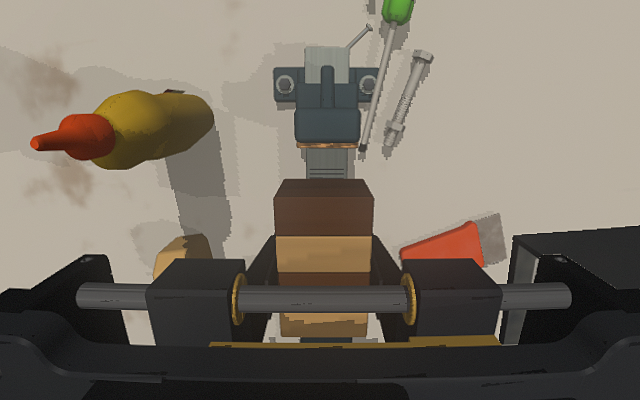

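The bar is square in the picture; the held blank (front edge 274–374) lines up with the fixed jaw (295–361). I'll check the lateral offset.

```bash
python3 - <<'E'
from h import *
im,d,T,k=load('w3'); _,W=cloud('w3')
s=env.state(); p=s['eef_pos']; w=s['tcp_rot'][2]
c,n=np.cos(w),np.sin(w)
def tl(P): q=P[...,:2]-p[:2]; return np.stack([q[...,0]*c+q[...,1]*n,q[...,0]*n-q[...,1]*c],-1)
for v in(120,126,132,136):
    ok=np.where(W[v,270:390,2]>70)[0]+270; print('fix',v,ok[0],ok[-1],tl(planez(np.array([ok[0]-.5,ok[-1]+.5]),np.array([v,v]),83,T,k)).round(1).tolist())
for v in(152,158,164,170,176):
    ok=np.where((W[v,290:365,2]>25)&(W[v,290:365,2]<40))[0]+290; print('bar',v,ok[0],ok[-1],tl(planez(np.array([ok[0]-.5,ok[-1]+.5]),np.array([v,v]),32,T,k)).round(1).tolist())
for v in(184,):
  Z=np.nanmedian(W[v+14:v+25,300:340,2])
  print('Z',Z)
for v in(200,215,228):
    ok=np.where(W[v,260:390,2]>130)[0]+260; print('blank',v,ok[0],ok[-1],W[v,320].round(1),tl(planez(np.array([ok[0]-.5,ok[-1]+.5]),np.array([v,v]),W[v,320,2],T,k)).round(1).tolist())
for u in(320,330):
  for v in range(176,196,2): print(v,tl(W[v,u]).round(1),W[v,u,2].round(1))
m=(W[...,2]>45)&(W[...,2]<75); m[:135]=0;m[156:]=0;m[:,:300]=0;m[:,355:]=0
print('fixed face along', np.median(tl(W[m]),0),np.median(W[m],0))
E
```

```text
fix 120 294 360 [[75.5, -21.2], [75.6, 24.0]]
fix 126 294 360 [[71.6, -21.3], [71.7, 24.2]]
fix 132 295 360 [[67.6, -20.7], [67.6, 24.3]]
fix 136 295 360 [[64.9, -20.8], [64.9, 24.4]]
bar 152 306 347 [[46.8, -16.4], [46.9, 19.7]]
bar 158 306 347 [[41.6, -16.5], [41.7, 19.9]]
bar 164 306 346 [[36.4, -16.5], [36.4, 19.1]]
bar 170 306 346 [[31.1, -16.6], [31.1, 19.2]]
bar 176 306 346 [[25.7, -16.7], [25.8, 19.3]]
Z 157.2114790630918
blank 200 273 373 [591.5 170.3 158.1] [[41.8, -24.8], [41.9, 22.6]]
blank 215 274 373 [590.7 162.8 157.8] [[34.3, -24.7], [34.4, 23.0]]
blank 228 275 372 [590.  155.6 156.5] [[27.1, -24.8], [27.2, 23.1]]
176 [25.4 -4. ] 30.7
178 [23.9 -3.9] 31.9
180 [43.4 -2.9] 123.4
182 [43.2 -2.9] 127.5
184 [43.2 -2.8] 132.0
186 [43.6 -2.7] 138.0
188 [43.2 -2.7] 141.0
190 [43.5 -2.6] 145.9
192 [43.1 -2.6] 148.5
194 [43.3 -2.6] 152.7
176 [25.3  4.9] 30.2
178 [24.1  4.8] 32.7
180 [43.4  2.9] 123.2
182 [43.3  2.8] 127.7
184 [43.4  2.7] 132.9
186 [43.4  2.6] 137.4
188 [43.3  2.5] 141.3
190 [43.1  2.4] 144.6
192 [43.3  2.3] 149.1
194 [43.7  2.2] 154.0
fixed face along [nan nan] [nan nan nan]
  return _methods._mean(a, axis=axis, dtype=dtype,
  ret = um.true_divide(
```

```bash
python3 -m inch '{"hand":[0,0,0,0,0,0],"delta_pos":[[0,0.22,0],[0,0,3],[0,0,3],[0,0,1.5],[0,0,0.5],[0,0,0]],"turn":[0,0,0,0,0,0]}'
python3 -c "
from h import *
to(591.3,128,117.5,1.471)"
```

```text
t: 9.6
eef_pos: [592.3, 126.9, 123.5]
tcp_rot: [-3.141, 0.0, 1.469]
ft_force: [-0.3, -0.7, -1.1]
opening: 0.503
t 9.6 pos [592.3 126.9 123.5] yaw 1.4692 F [-0.3  -0.72 -1.1 ] tool d cm [ 0.095 -0.113  0.599] turn -0.0018 joints [0.1  0.67 1.75 0.   0.72 0.2 ]
```

```bash
python3 -m inch '{"hand":[0,0,0,0],"delta_pos":[[0,0,0.3],[0,0,0.15],[0,0,0.05],[0,0,0]],"turn":[0,0,0,0]}'
python3 -c "
from h import *
snap('wrist','w4')
to()"
```

```text
t: 10.0
eef_pos: [592.3, 127.9, 119.1]
tcp_rot: [3.141, -0.0, 1.471]
ft_force: [0.3, -0.8, -2.2]
opening: 0.506
t 10.05 pos [592.3 127.9 119.1] yaw 1.4708 F [-0.8   1.6  -0.31] tool d cm [ 0.  0. -0.] turn None joints [0.1  0.68 1.76 0.   0.71 0.2 ]
```

View pics/w4.png

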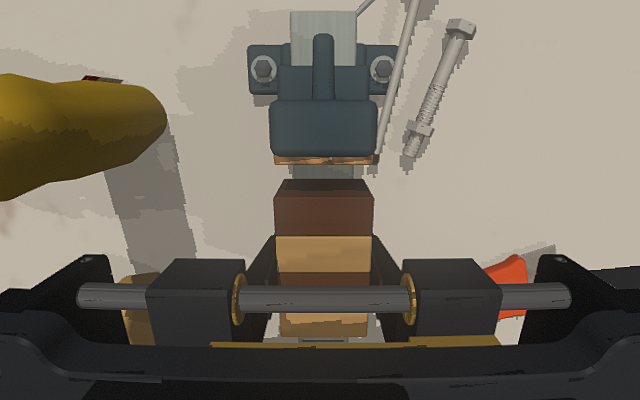

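The blank (274–374) is centred on the fixed jaw (270–377), about 1 mm above the bar. I'll creep down.

```bash
for i in 1; do python3 -m inch '{"hand":[0,0,0],"delta_pos":[[0,0,0.08],[0,0,0],[0,0,0]],"turn":[0,0,0]}'
python3 -m inch '{"hand":[0,0,0],"delta_pos":[[0,0,0.06],[0,0,0],[0,0,0]],"turn":[0,0,0]}'; done
```

```text
t: 10.35
eef_pos: [592.2, 127.9, 117.9]
tcp_rot: [3.142, -0.0, 1.471]
ft_force: [0.5, 0.1, -1.3]
opening: 0.503
t: 10.65
eef_pos: [592.3, 127.9, 117.4]
tcp_rot: [3.141, -0.0, 1.471]
ft_force: [0.1, -0.7, 0.2]
opening: 0.505
```

```bash
python3 -m inch '{"hand":[0,0,0],"delta_pos":[[0,0,0.03],[0,0,0],[0,0,0]],"turn":[0,0,0]}'
python3 -m inch '{"hand":[0.6,0.6,0.6,0.6,0.9,0.9,0.9,0.9],"delta_pos":[[0,0,0],[0,0,0],[0,0,0],[0,0,0],[0,0,0],[0,0,0],[0,0,-2],[0,0,-4]],"turn":[0,0,0,0,0,0,0,0]}'
```

```text
t: 10.95
eef_pos: [592.2, 127.9, 117.3]
tcp_rot: [3.141, -0.0, 1.471]
ft_force: [-1.1, 0.5, 6.4]
opening: 0.504
t: 11.75
eef_pos: [591.2, 127.7, 175.3]
tcp_rot: [-3.136, 0.001, 1.471]
ft_force: [0.3, 1.2, 1.0]
opening: 0.867
```

```bash
python3 -m inch '{"hand":[0.9,0.9,0,0,0,0,0,0],"delta_pos":[[0,0,-4],[0,0,-2],[-4.5,0,0],[-4.5,0,0],[-4.5,0,0],[-4.5,0,0],[0,0,0],[0,0,0]],"turn":[0,0,0,0,0,0,0,0]}'
python3 -c "
from h import *
to(573,-60,230,1.471)
snap('wrist','w5')
to()"
```

```text
t: 12.55
eef_pos: [574.1, -52.1, 237.1]
tcp_rot: [3.142, -0.0, 1.469]
ft_force: [-0.5, 0.5, -0.0]
opening: 0.451
t 12.55 pos [574.1 -52.1 237.1] yaw 1.4686 F [-0.49  0.55 -0.03] tool d cm [-0.799 -0.031  0.706] turn -0.0024 joints [-0.21  0.48  1.74  0.    0.92 -0.1 ]
t 12.6 pos [574.2 -51.1 237. ] yaw 1.4701 F [ 0.76  0.99 -0.2 ] tool d cm [ 0.  0. -0.] turn None joints [-0.2   0.48  1.74  0.    0.92 -0.1 ]
```

View pics/w5.png

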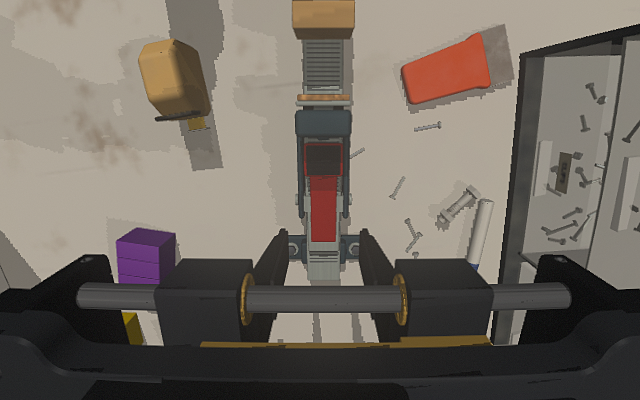

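The jaw is at (324,122), its back edge at row ~137, the pad at (324,158) and the blank's back end at the top (324,18). I'll let the fingers shut and measure.

```bash
python3 -m inch '{"hand":[0,0,0,0],"delta_pos":[[0,0,0],[0,0,0],[0,0,0],[0,0,0]],"turn":[0,0,0,0]}'
cat > m.py <<'E'
from h import *
import sys
f=sys.argv[1]; u=int(sys.argv[2]); a,b=int(sys.argv[3]),int(sys.argv[4])
s=env.state(); p=s['eef_pos']; w=s['tcp_rot'][2]; c,n=np.cos(w),np.sin(w)
def tl(P): q=P[...,:2]-p[:2]; return np.stack([q[...,0]*c+q[...,1]*n,q[...,0]*n-q[...,1]*c],-1)
im,d,K=snap('wrist',f); _,W=cloud(f); _,_,T,k=load(f)
for v in range(a,b,1): 
    q=W[v,u-6:u+7]; print(v,im[v,u],np.nanmedian(tl(q),0).round(1),np.nanmedian(q[:,2]).round(1))
to()
E
python3 m.py w6 322 90 180
```

```text
t: 13.0
eef_pos: [574.3, -50.6, 237.0]
tcp_rot: [3.142, -0.0, 1.472]
ft_force: [0.4, -0.5, 0.3]
opening: 0.071
90 [116 126 124] [96.6 -2.1] 31.7
91 [67 68 68] [95.7 -1.6] 31.8
92 [ 97 103 103] [94.8 -2.1] 31.6
93 [120 131 129] [93.9 -2.1] 31.5
94 [116 124 120] [93.  -2.1] 31.6
95 [89 93 92] [92.1 -2.1] 31.4
96 [ 65  85 105] [89.8 -1.9] 73.0
97 [ 68 102 138] [89.  -1.9] 73.7
98 [ 68 100 132] [88.2 -1.9] 74.4
99 [ 67 100 132] [87.4 -1.9] 74.0
100 [ 68 103 140] [86.6 -1.9] 74.1
101 [ 61  95 130] [85.9 -2.3] 74.2
102 [ 89 101 107] [85.1 -1.9] 73.6
103 [132 142 137] [84.3 -1.9] 74.6
104 [125 134 132] [83.6 -1.9] 75.2
105 [121 130 129] [82.8 -1.9] 75.3
106 [104 113 112] [82.  -1.9] 74.9
107 [79 86 85] [81.2 -1.9] 74.8
108 [63 68 69] [80.4 -2.1] 31.6
109 [65 66 68] [79.5 -2.1] 31.4
110 [69 74 75] [78.6 -2.1] 31.9
111 [62 66 65] [78.1 -1.9] 75.1
112 [63 62 58] [77.4 -1.9] 76.4
113 [71 72 65] [76.6 -1.9] 77.6
114 [72 73 65] [75.8 -1.9] 77.8
115 [72 73 65] [75.1 -1.9] 77.9
116 [76 75 68] [74.3 -1.9] 78.3
117 [77 76 69] [73.6 -1.9] 78.9
118 [74 72 65] [72.8 -1.9] 78.4
119 [75 74 67] [72.  -1.9]
[... 1365 characters left out ...]
3.1 -1.5] 53.8
163 [47 50 54] [32.3 -2. ] 54.0
164 [51 54 57] [31.4 -2. ] 54.5
165 [47 53 55] [30.4 -2. ] 54.1
166 [49 52 57] [29.5 -2. ] 53.9
167 [49 52 55] [28.6 -2. ] 54.0
168 [50 52 56] [27.7 -2. ] 54.2
169 [50 52 55] [26.9 -2. ] 54.6
170 [50 54 56] [25.8 -2. ] 54.0
171 [49 51 56] [24.8 -2. ] 53.6
172 [48 50 56] [24. -2.] 54.2
173 [50 52 57] [23.1 -2. ] 54.4
174 [49 52 56] [22.1 -2. ] 53.8
175 [51 54 56] [21.2 -2. ] 54.3
176 [46 48 59] [20.1 -2. ] 53.5
177 [43 48 99] [18.8 -2. ] 51.7
178 [48 52 92] [17.6 -2. ] 50.5
179 [44 49 88] [16.5 -2. ] 50.2
t 13.05 pos [574.3 -50.8 237. ] yaw 1.4715 F [-0.29  0.16 -0.36] tool d cm [ 0.  0. -0.] turn None joints [-0.2   0.48  1.74  0.    0.92 -0.1 ]
```

View pics/w6.png

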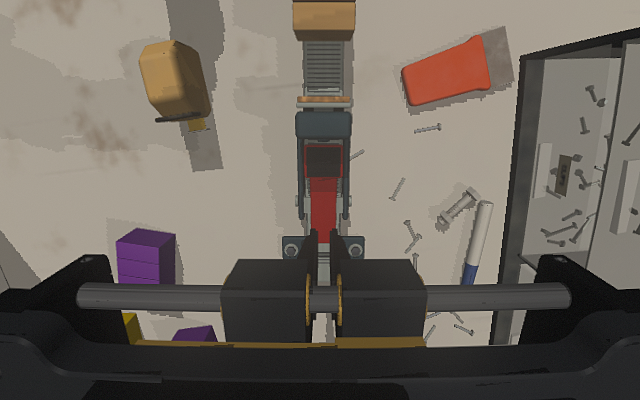

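```bash
python3 -m inch '{"hand":[0,0,0,0,0,0,0,0],"delta_pos":[[4.0,0.05,0],[0,0,0],[0,0,3],[0,0,3],[0,0,2],[0,0,1.5],[0,0,0.4],[0,0,0]],"turn":[0,0,0,0,0,0,0,0]}'
python3 m.py w7 322 60 62
```

```text
t: 13.85
eef_pos: [578.7, -11.7, 137.8]
tcp_rot: [-3.141, -0.0, 1.471]
ft_force: [0.0, 0.3, 0.2]
opening: 0.005
60 [ 72 112 143] [102.9  -1.5] 71.4
61 [ 71 110 142] [102.5  -1.5] 71.5
t 13.9 pos [578.9 -11.6 138.4] yaw 1.4709 F [0.86 0.02 0.62] tool d cm [ 0.  0. -0.] turn None joints [-0.13  0.62  1.82  0.    0.7  -0.03]
```

View pics/w7.png

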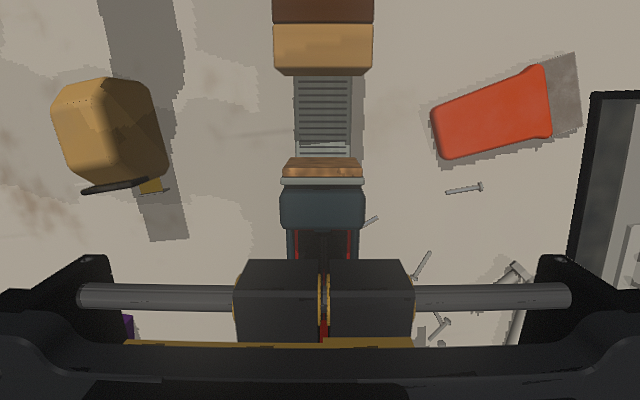

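```bash
python3 m.py w8 316 196 260 | awk 'NR%2==1'
```

```text
196 [68 66 59] [36.5 -4.5] 77.8
198 [66 65 58] [35.4 -4.5] 77.9
200 [67 64 58] [34.5 -4.5] 78.5
202 [65 64 57] [33.3 -4.5] 78.3
204 [63 62 56] [32.4 -4.5] 78.7
206 [64 63 57] [31.2 -4.6] 78.5
208 [63 63 56] [29.9 -4.6] 78.0
210 [64 62 57] [29.1 -4.6] 78.9
212 [65 63 57] [27.8 -4.6] 78.3
214 [62 60 54] [26.7 -4.6] 78.3
216 [60 59 52] [25.7 -4.6] 78.5
218 [62 62 54] [24.4 -4.6] 78.2
220 [61 60 54] [23.4 -4.6] 78.4
222 [59 57 51] [22.4 -4.6] 78.8
224 [63 59 53] [21.2 -4.6] 78.6
226 [55 55 52] [20.  -4.6] 78.4
228 [47 47 45] [18.6 -4.6] 77.7
230 [45 46 42] [15.5 -4.8] 73.2
232 [34 36 39] [10. -5.] 62.9
234 [32 35 38] [ 9.7 -4.9] 65.2
236 [36 39 41] [11.3 -4.8] 71.8
238 [36 37 39] [11.1 -4.8] 74.2
240 [33 35 36] [11.2 -5. ] 77.0
242 [31 34 35] [11.3 -4.7] 79.7
244 [37 37 41] [11.3 -4.6] 82.4
246 [34 36 37] [11.3 -4.5] 84.7
248 [32 36 37] [11.5 -4.5] 87.5
250 [34 37 38] [11.2 -4.4] 89.3
252 [34 35 38] [11.3 -4.4] 91.7
254 [32 34 33] [11.4 -4.3] 94.1
256 [33 37 37] [11.3 -4.3] 96.0
258 [31 34 35] [11.1 -4.5] 97.7
t 13.95 pos [579.  -11.6 138.8] yaw 1.4709 F [ 1.01 -0.16 -0.1 ] tool d cm [ 0.  0. -0.] turn None joints [-0.13  0.62  1.81  0.    0.7  -0.03]
```

```bash
python3 -m inch '{"hand":[0,0,0,0],"delta_pos":[[0,0,0.3],[0,0,0.2],[0,0,0],[0,0,0]],"turn":[0,0,0,0]}'
python3 -m inch '{"hand":[0,0,0],"delta_pos":[[0,0,0.05],[0,0,0],[0,0,0]],"turn":[0,0,0]}'
python3 -m inch '{"hand":[0,0,0],"delta_pos":[[0,0,0.05],[0,0,0],[0,0,0]],"turn":[0,0,0]}'
```

```text
t: 14.35
eef_pos: [578.7, -11.5, 133.1]
tcp_rot: [3.141, -0.0, 1.471]
ft_force: [-0.2, -1.0, -0.5]
opening: 0.003
t: 14.65
eef_pos: [578.8, -11.5, 132.6]
tcp_rot: [3.141, -0.0, 1.471]
ft_force: [0.0, 0.4, 0.1]
opening: 0.009
t: 14.95
eef_pos: [578.8, -11.4, 132.1]
tcp_rot: [3.141, -0.0, 1.471]
ft_force: [-0.4, 1.9, 2.1]
opening: 0.003
```

```bash
python3 -m inch '{"hand":[0,0,0],"delta_pos":[[0,0,0.05],[0,0,0],[0,0,0]],"turn":[0,0,0]}'
python3 -m inch '{"hand":[0,0,0],"delta_pos":[[0,0,0.05],[0,0,0],[0,0,0]],"turn":[0,0,0]}'
```

```text
t: 15.25
eef_pos: [578.8, -11.3, 131.7]
tcp_rot: [3.141, -0.0, 1.471]
ft_force: [-1.1, 4.2, 5.8]
opening: 0.006
t: 15.55
eef_pos: [578.8, -11.2, 131.4]
tcp_rot: [3.141, -0.0, 1.471]
ft_force: [-1.0, 4.7, 7.4]
opening: 0.008
```

```bash
python3 -m inch '{"hand":[0,0,0],"delta_pos":[[0.01,0,0.05],[0,0,0],[0,0,0]],"turn":[0,0,0]}'
python3 -m inch '{"hand":[0,0,0],"delta_pos":[[0.02,0,0.05],[0,0,0],[0,0,0]],"turn":[0,0,0]}'
python3 -m inch '{"hand":[0,0,0],"delta_pos":[[0.02,0,0.05],[0,0,0],[0,0,0]],"turn":[0,0,0]}'
```

```text
t: 15.85
eef_pos: [578.8, -11.1, 131.0]
tcp_rot: [3.141, -0.0, 1.471]
ft_force: [-1.6, 4.8, 7.8]
opening: 0.004
t: 16.15
eef_pos: [578.9, -11.0, 130.6]
tcp_rot: [3.141, -0.0, 1.471]
ft_force: [-2.1, 4.5, 10.0]
opening: 0.001
t: 16.45
eef_pos: [578.9, -10.8, 130.2]
tcp_rot: [3.141, -0.0, 1.471]
ft_force: [-1.9, 3.5, 11.0]
opening: 0.003
```

```bash
python3 -m inch '{"hand":[0,0,0,0],"delta_pos":[[0.02,0,0.05],[0,0,0],[0.02,0,0.05],[0,0,0]],"turn":[0,0,0,0]}'
python3 -m inch '{"hand":[0,0,0,0],"delta_pos":[[0.02,0,0.05],[0,0,0],[0.02,0,0.05],[0,0,0]],"turn":[0,0,0,0]}'
```

```text
t: 16.85
eef_pos: [578.9, -10.6, 129.3]
tcp_rot: [3.141, 0.0, 1.471]
ft_force: [-1.9, 2.0, 11.9]
opening: 0.005
t: 17.25
eef_pos: [579.0, -10.3, 128.3]
tcp_rot: [3.141, 0.0, 1.471]
ft_force: [-2.1, 2.1, 12.5]
opening: 0.004
```

```bash
python3 -m inch '{"hand":[0,0,0,0,0,0],"delta_pos":[[0.05,0,0],[0.05,0,0],[0.05,0,0],[0.05,0,0],[0.05,0,0],[0,0,0]],"turn":[0,0,0,0,0,0]}'
python3 -m inch '{"hand":[0,0,0,0,0,0],"delta_pos":[[0.05,0,0],[0.05,0,0],[0.05,0,0],[0.05,0,0],[0.05,0,0],[0,0,0]],"turn":[0,0,0,0,0,0]}'
python3 m.py w9 316 60 62
```

```text
t: 17.85
eef_pos: [579.2, -8.1, 128.2]
tcp_rot: [3.141, 0.001, 1.471]
ft_force: [-3.3, -1.4, 11.8]
opening: 0.005
t: 18.45
eef_pos: [579.4, -5.6, 128.2]
tcp_rot: [3.141, 0.0, 1.471]
ft_force: [-1.9, 0.2, 12.1]
opening: 0.006
60 [ 71 111 142] [101.5  -3.8] 71.6
61 [ 71 111 142] [101.1  -4. ] 72.0
t 18.5 pos [579.4  -5.6 128.2] yaw 1.4711 F [-2.2  -0.58 11.05] tool d cm [ 0.  0. -0.] turn None joints [-0.12  0.64  1.82 -0.    0.68 -0.02]
```

View pics/w9.png

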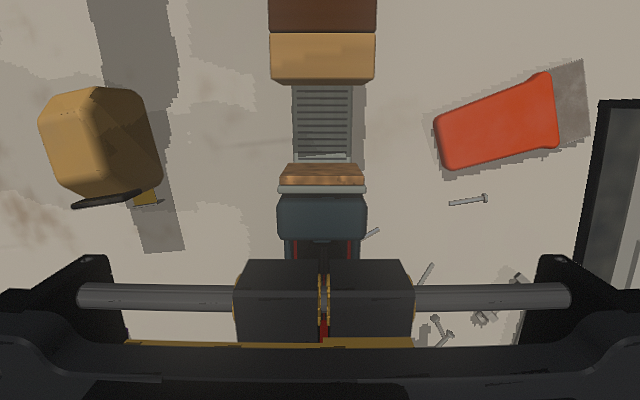

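```bash
python3 -m inch '{"hand":[0,0,0,0,0,0,0,0,0,0],"delta_pos":[[0.15,0,0],[0.15,0,0],[0.15,0,0],[0.15,0,0],[0.15,0,0],[0.15,0,0],[0.15,0,0],[0.15,0,0],[0.15,0,0],[0,0,0]],"turn":[0,0,0,0,0,0,0,0,0,0]}'
python3 -m inch '{"hand":[0,0,0,0,0,0,0,0,0,0],"delta_pos":[[0.15,0,0],[0.15,0,0],[0.15,0,0],[0.15,0,0],[0.15,0,0],[0.15,0,0],[0.15,0,0],[0.15,0,0],[0.15,0,0],[0,0,0]],"turn":[0,0,0,0,0,0,0,0,0,0]}'
python3 m.py w10 316 60 62
```

```text
t: 19.5
eef_pos: [580.8, 8.0, 128.2]
tcp_rot: [3.141, 0.0, 1.471]
ft_force: [-1.9, 0.1, 11.5]
opening: 0.005
t: 20.5
eef_pos: [582.2, 21.4, 128.2]
tcp_rot: [3.141, 0.0, 1.471]
ft_force: [-2.6, -0.2, 11.3]
opening: 0.005
60 [39 58 84] [101.5  -4. ] 71.8
61 [40 58 85] [101.1  -4. ] 71.5
t 20.55 pos [582.2  21.4 128.2] yaw 1.4711 F [-2.58 -0.32 11.18] tool d cm [ 0.  0. -0.] turn None joints [-0.08  0.64  1.81 -0.    0.69  0.02]
```

View pics/w10.png

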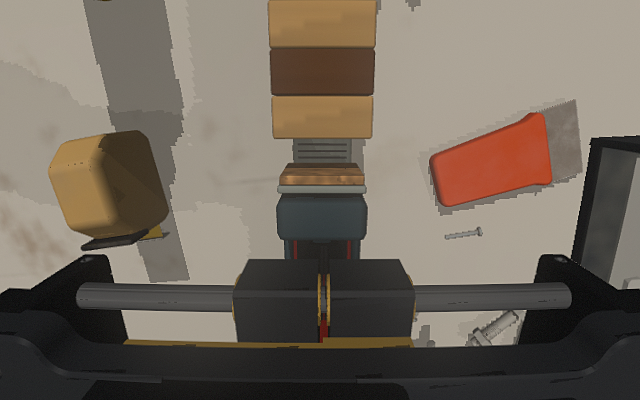

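The jaw and lever travel with the tool. The plate (row 165) is still short of the blank (row 138). I'll continue.

```bash
python3 -m inch '{"hand":[0,0,0,0,0,0,0,0,0,0,0,0,0,0],"delta_pos":[[0.15,0,0],[0.15,0,0],[0.15,0,0],[0.15,0,0],[0.15,0,0],[0.15,0,0],[0.15,0,0],[0.15,0,0],[0.15,0,0],[0.15,0,0],[0.15,0,0],[0.15,0,0],[0.15,0,0],[0,0,0]],"turn":[0,0,0,0,0,0,0,0,0,0,0,0,0,0]}'
python3 -m inch '{"hand":[0,0,0,0,0,0],"delta_pos":[[0.1,0,0],[0.1,0,0],[0.1,0,0],[0.1,0,0],[0.1,0,0],[0,0,0]],"turn":[0,0,0,0,0,0]}'
python3 m.py w11 316 60 62
```

```text
t: 21.95
eef_pos: [584.1, 40.8, 128.2]
tcp_rot: [3.141, 0.0, 1.471]
ft_force: [-2.8, -1.1, 11.6]
opening: 0.003
t: 22.55
eef_pos: [584.6, 45.6, 128.2]
tcp_rot: [3.141, 0.001, 1.471]
ft_force: [-2.7, -0.7, 11.1]
opening: 0.008
60 [ 75 120 155] [101.5  -4. ] 71.7
61 [ 75 119 155] [101.1  -4.1] 71.8
t 22.6 pos [584.7  45.6 128.2] yaw 1.471 F [-2.19 -1.31 10.99] tool d cm [ 0.  0. -0.] turn None joints [-0.03  0.64  1.8  -0.    0.69  0.07]
```

View pics/w11.png

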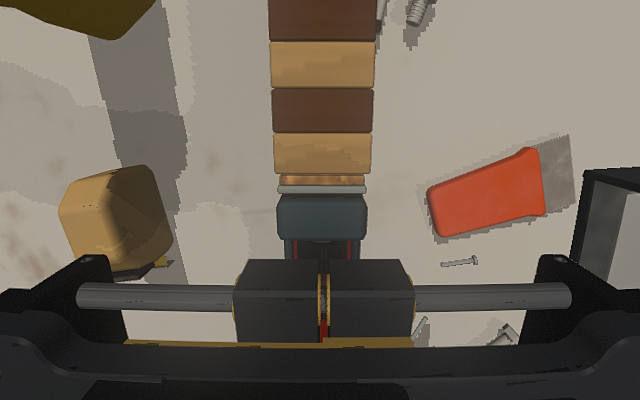

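The plate has reached the blank (row 175). I'll go slower now, with about 12 mm left.

```bash
python3 -m inch '{"hand":[0,0,0,0,0,0,0],"delta_pos":[[0.1,0,0],[0.1,0,0],[0.1,0,0],[0.1,0,0],[0.1,0,0],[0.1,0,0],[0,0,0]],"turn":[0,0,0,0,0,0,0]}'
python3 -m inch '{"hand":[0,0,0,0],"delta_pos":[[0.05,0,0],[0.05,0,0],[0.05,0,0],[0,0,0]],"turn":[0,0,0,0]}'
python3 -m inch '{"hand":[0,0,0,0],"delta_pos":[[0.05,0,0],[0.05,0,0],[0.05,0,0],[0,0,0]],"turn":[0,0,0,0]}'
```

```text
t: 23.3
eef_pos: [585.2, 51.6, 128.2]
tcp_rot: [3.141, 0.001, 1.471]
ft_force: [-3.3, -1.5, 9.7]
opening: 0.004
t: 23.7
eef_pos: [585.4, 53.0, 128.2]
tcp_rot: [3.141, 0.001, 1.471]
ft_force: [-2.2, -3.0, 11.0]
opening: 0.002
t: 24.1
eef_pos: [585.5, 54.4, 128.1]
tcp_rot: [3.141, 0.001, 1.471]
ft_force: [-2.4, -3.5, 10.2]
opening: 0.004
```

```bash
python3 -m inch '{"hand":[0,0,0],"delta_pos":[[0.05,0,0],[0.05,0,0],[0,0,0]],"turn":[0,0,0]}'
python3 -m inch '{"hand":[0,0,0],"delta_pos":[[0.05,0,0],[0.05,0,0],[0,0,0]],"turn":[0,0,0]}'
python3 m.py w12 316 60 62
```

```text
t: 24.4
eef_pos: [585.6, 55.1, 128.0]
tcp_rot: [3.141, 0.001, 1.471]
ft_force: [-1.7, -5.7, 10.0]
opening: -0.0
t: 24.7
eef_pos: [585.8, 56.0, 128.0]
tcp_rot: [3.141, 0.001, 1.471]
ft_force: [-0.7, -6.0, 8.8]
opening: 0.002
60 [ 77 122 157] [101.5  -4. ] 71.4
61 [ 75 121 157] [101.  -4.] 71.6
t 24.75 pos [585.9  56.  128. ] yaw 1.4712 F [-1.79 -6.28  8.33] tool d cm [ 0.  0. -0.] turn None joints [-0.02  0.65  1.8  -0.    0.7   0.08]
```

View pics/w12.png

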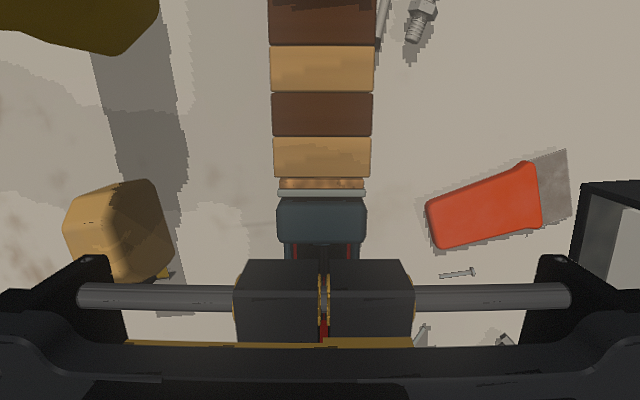

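The jaw's back edge has moved 2–3 px closer to the tool: the blank has met the fixed jaw and the tip is sliding on the pad towards the jaw face.

```bash
python3 -m inch '{"hand":[0,0,0],"delta_pos":[[0.05,0,0],[0,0,0],[0,0,0]],"turn":[0,0,0]}'
python3 -m inch '{"hand":[0,0,0],"delta_pos":[[0.05,0,0],[0,0,0],[0,0,0]],"turn":[0,0,0]}'
python3 -m inch '{"hand":[0,0,0],"delta_pos":[[0.05,0,0],[0,0,0],[0,0,0]],"turn":[0,0,0]}'
```

```text
t: 25.05
eef_pos: [586.0, 56.4, 128.1]
tcp_rot: [3.14, 0.001, 1.471]
ft_force: [-0.9, -6.2, 9.3]
opening: 0.005
t: 25.35
eef_pos: [586.0, 57.0, 128.1]
tcp_rot: [3.14, 0.001, 1.471]
ft_force: [-1.4, -6.4, 7.9]
opening: 0.006
t: 25.65
eef_pos: [586.1, 57.5, 128.1]
tcp_rot: [3.14, 0.001, 1.471]
ft_force: [0.2, -7.0, 9.0]
opening: 0.007
```

```bash
python3 -m inch '{"hand":[0,0,0],"delta_pos":[[0.03,0,0],[0,0,0],[0,0,0]],"turn":[0,0,0]}'
python3 -m inch '{"hand":[0,0,0],"delta_pos":[[0.03,0,0],[0,0,0],[0,0,0]],"turn":[0,0,0]}'
python3 -m inch '{"hand":[0,0,0],"delta_pos":[[0.03,0,0],[0,0,0],[0,0,0]],"turn":[0,0,0]}'
```

```text
t: 25.95
eef_pos: [586.2, 57.7, 128.1]
tcp_rot: [3.14, 0.001, 1.471]
ft_force: [-1.3, -6.2, 8.5]
opening: 0.004
t: 26.25
eef_pos: [586.2, 57.8, 128.1]
tcp_rot: [3.14, 0.001, 1.471]
ft_force: [-1.7, -7.9, 8.5]
opening: 0.003
t: 26.55
eef_pos: [586.2, 57.9, 128.1]
tcp_rot: [3.14, 0.002, 1.471]
ft_force: [-1.1, -9.8, 8.3]
opening: 0.004
```

```bash
cat > f.py <<'E'
from h import *
F=[]
for i in range(6):
    viewer.read_camera('top'); s=env.state(); F.append(s['ft_force'])
F=np.array(F); u=np.array([np.sin(.1),np.cos(.1),0]); print('mean',F.mean(0).round(2),'sd',F.std(0).round(2),'along',(F@u).mean().round(2),s['t'],s['eef_pos'].round(2))
E
python3 -m inch '{"hand":[0,0,0],"delta_pos":[[0.03,0,0],[0,0,0],[0,0,0]],"turn":[0,0,0]}'
python3 -m inch '{"hand":[0,0,0],"delta_pos":[[0.03,0,0],[0,0,0],[0,0,0]],"turn":[0,0,0]}'; python3 f.py
```

```text
t: 26.85
eef_pos: [586.2, 58.0, 128.1]
tcp_rot: [3.14, 0.002, 1.471]
ft_force: [-1.2, -12.4, 8.9]
opening: 0.006
t: 27.15
eef_pos: [586.2, 58.1, 128.1]
tcp_rot: [3.14, 0.002, 1.471]
ft_force: [-0.7, -13.3, 8.6]
opening: 0.005
mean [ -1.45 -13.56   8.96] sd [0.4  0.6  0.32] along -13.64 27.45 [586.2   58.13 128.11]
```

```bash
python3 -m inch '{"hand":[0,0,0],"delta_pos":[[0.03,0,0],[0,0,0],[0,0,0]],"turn":[0,0,0]}'; python3 f.py
python3 -m inch '{"hand":[0,0,0],"delta_pos":[[0,0,-0.05],[0,0,-0.05],[0,0,0]],"turn":[0,0,0]}'; python3 f.py
```

```text
t: 27.75
eef_pos: [586.2, 58.2, 128.1]
tcp_rot: [3.141, 0.002, 1.471]
ft_force: [-1.3, -15.9, 9.5]
opening: 0.007
mean [ -1.52 -15.     8.59] sd [0.42 0.31 0.23] along -15.08 28.05 [586.23  58.21 128.09]
t: 28.35
eef_pos: [586.2, 58.2, 128.5]
tcp_rot: [3.141, 0.002, 1.471]
ft_force: [-0.7, -15.1, 4.2]
opening: 0.001
mean [  0.06 -15.08   2.76] sd [0.27 0.26 0.36] along -15.0 28.65 [586.16  58.22 128.53]
```

```bash
python3 -m inch '{"hand":[0,0,0],"delta_pos":[[0.01,0,-0.05],[0,0,-0.05],[0,0,0]],"turn":[0,0,0]}'; python3 f.py
python3 -m inch '{"hand":[0,0,0],"delta_pos":[[0,0,-0.03],[0,0,-0.03],[0,0,0]],"turn":[0,0,0]}'; python3 f.py
```

```text
t: 28.95
eef_pos: [586.1, 58.2, 129.3]
tcp_rot: [3.141, 0.003, 1.471]
ft_force: [1.6, -15.6, 1.5]
opening: 0.003
mean [  0.14 -15.64   0.8 ] sd [0.5  0.51 0.33] along -15.54 29.25 [586.11  58.22 129.36]
t: 29.55
eef_pos: [586.1, 58.2, 129.9]
tcp_rot: [3.142, 0.003, 1.471]
ft_force: [0.1, -16.1, 1.2]
opening: 0.006
mean [  0.07 -15.43   0.85] sd [0.34 0.22 0.4 ] along -15.35 29.85 [586.07  58.24 129.86]
```

```bash
python3 -m inch '{"hand":[0,0,0],"delta_pos":[[0.01,0,-0.03],[0,0,-0.03],[0,0,0]],"turn":[0,0,0]}'; python3 f.py
python3 -m inch '{"hand":[0,0,0],"delta_pos":[[0,0,-0.03],[0,0,-0.03],[0,0,0]],"turn":[0,0,0]}'; python3 f.py
python3 -m inch '{"hand":[0,0,0],"delta_pos":[[0,0,-0.03],[0,0,-0.03],[0,0,0]],"turn":[0,0,0]}'; python3 f.py
```

```text
t: 30.15
eef_pos: [586.0, 58.3, 130.3]
tcp_rot: [-3.141, 0.003, 1.471]
ft_force: [-0.2, -15.6, -1.5]
opening: 0.004
mean [  0.62 -16.14  -1.13] sd [0.64 0.2  0.33] along -16.0 30.45 [586.02  58.25 130.29]
t: 30.75
eef_pos: [586.0, 58.3, 130.7]
tcp_rot: [-3.141, 0.003, 1.471]
ft_force: [1.1, -15.7, -2.8]
opening: 0.002
mean [  1.11 -15.68  -2.87] sd [0.44 0.21 0.09] along -15.49 31.05 [585.98  58.31 130.74]
t: 31.35
eef_pos: [585.9, 58.3, 131.1]
tcp_rot: [-3.141, 0.003, 1.471]
ft_force: [1.1, -15.5, -5.0]
opening: 0.004
mean [  1.21 -15.65  -4.78] sd [0.3  0.28 0.31] along -15.45 31.65 [585.9   58.32 131.15]
```

```bash
python3 -m inch '{"hand":[0,0,0],"delta_pos":[[0,0,-0.04],[0,0,-0.04],[0,0,0]],"turn":[0,0,0]}'; python3 f.py
python3 -m inch '{"hand":[0,0,0],"delta_pos":[[0,0,-0.05],[0,0,-0.05],[0,0,0]],"turn":[0,0,0]}'; python3 f.py
python3 -m inch '{"hand":[0,0,0],"delta_pos":[[0,0,-0.05],[0,0,-0.05],[0,0,0]],"turn":[0,0,0]}'; python3 f.py
```

```text
t: 31.95
eef_pos: [585.8, 58.4, 131.7]
tcp_rot: [-3.14, 0.003, 1.471]
ft_force: [0.6, -16.1, -5.8]
opening: 0.006
mean [  1.02 -15.47  -6.59] sd [0.25 0.24 0.62] along -15.29 32.25 [585.77  58.37 131.72]
t: 32.55
eef_pos: [585.5, 58.4, 132.4]
tcp_rot: [-3.14, 0.003, 1.471]
ft_force: [0.7, -15.2, -9.0]
opening: 0.006
mean [  1.24 -15.38  -8.94] sd [0.58 0.43 0.33] along -15.18 32.85 [585.51  58.43 132.43]
t: 33.15
eef_pos: [585.3, 58.4, 133.1]
tcp_rot: [-3.139, 0.003, 1.471]
ft_force: [0.8, -14.5, -11.1]
opening: 0.008
mean [  0.24 -14.59 -10.55] sd [0.39 0.25 0.33] along -14.49 33.45 [585.27  58.46 133.18]
```

```bash
python3 -m inch '{"hand":[0,0,0,0,0,0],"delta_pos":[[-0.05,0,0],[-0.05,0,0],[-0.05,0,0],[-0.1,0,0],[-0.1,0,0],[0,0,0]],"turn":[0,0,0,0,0,0]}'; python3 f.py
python3 m.py w13 316 60 62
```

```text
t: 34.05
eef_pos: [585.7, 57.0, 134.9]
tcp_rot: [3.141, -0.0, 1.471]
ft_force: [-1.2, -0.9, 0.0]
opening: 0.002
mean [ 0.18 -0.11 -0.2 ] sd [0.33 0.7  0.36] along -0.09 34.35 [585.59  57.09 134.78]
60 [ 74 118 153] [102.5  -4.2] 71.7
61 [ 75 118 154] [102.   -4.2] 71.6
t 34.4 pos [585.6  57.1 134.8] yaw 1.4709 F [ 0.52 -0.24  0.32] tool d cm [ 0.  0. -0.] turn None joints [-0.02  0.64  1.79  0.    0.71  0.08]
```

View pics/w13.png

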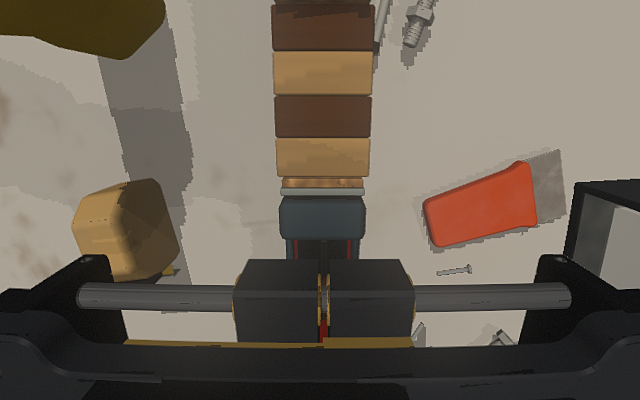

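The tool is free (forces about 0). I'll lift away and check the clamp from above.

```bash
python3 -m inch '{"hand":[0,0,0,0,0,0,0],"delta_pos":[[0,0,-2],[0,0,-4],[0,0,-4],[-4,0,-2],[-2.5,0,0],[0,0,0],[0,0,0]],"turn":[0,0,0,0,0,0,0]}'
python3 m.py w14 322 60 178 | awk 'NR%3==1'
python3 -c "
from h import *
snap('top','top14');snap('scene','s14')"
```

```text
t: 35.1
eef_pos: [579.0, -7.8, 254.6]
tcp_rot: [-3.141, -0.0, 1.47]
ft_force: [0.0, 0.2, -0.2]
opening: 0.008
60 [ 75 112 142] [119.4  -2. ] 71.7
63 [ 74 111 141] [117.1  -2. ] 71.3
66 [ 71 109 138] [114.7  -2. ] 71.8
69 [ 65  98 125] [112.4  -2. ] 71.2
72 [ 68  98 132] [109.7  -1.9] 73.9
75 [ 70 108 147] [107.3  -1.9] 73.9
78 [125 134 133] [104.8  -2. ] 74.9
81 [78 84 85] [102.4  -2. ] 74.9
84 [53 59 62] [102.   -2.1] 46.9
87 [68 68 65] [97.4 -1.9] 77.5
90 [75 73 68] [95.  -1.9] 78.6
93 [74 73 68] [92.6 -2. ] 78.8
96 [71 71 65] [90.2 -2.4] 78.9
99 [70 70 65] [87.8 -1.9] 78.4
102 [68 69 64] [85.4 -2. ] 78.3
105 [68 69 63] [82.9 -2. ] 78.5
108 [62 63 60] [80.5 -2. ] 78.7
111 [47 50 52] [78. -2.] 74.9
114 [50 53 53] [75.4 -2. ] 72.2
117 [68 73 74] [71.7 -2.2] 31.4
120 [42 45 84] [69.6 -2.1] 52.2
123 [43 47 48] [66.9 -2.1] 53.6
126 [45 49 52] [64.2 -2.1] 54.2
129 [45 48 52] [61.4 -2.1] 54.5
132 [44 48 53] [58.6 -2.1] 54.1
135 [45 49 51] [55.9 -2.1] 54.0
138 [47 50 55] [53.1 -2.1] 54.3
141 [47 50 55] [50.2 -2.1] 53.7
144 [47 51 56] [47.4 -2.1] 53.9
147 [47 51 55] [44.6 -2.1] 54.1
150 [46 47 59] [41.7 -2.1] 53.7
153 [43 49 87] [38.4 -2.1] 50.5
156 [ 44  48 106] [35.2 -2.1] 48.9
159 [ 46  49 106] [32.1 -2.2] 48.0
162 [ 44  48 105] [28.9 -2.2] 46.5
165 [ 44  50 104] [25.6 -2.2] 44.8
168 [ 44  48 124] [22.4 -2.2] 44.5
171 [ 47  51 125] [19.3 -2.2] 44.2
174 [ 47  52 127] [16.4 -2.2] 44.9
177 [ 46  51 126] [13.3 -2.2] 44.8
```

View pics/w14.png

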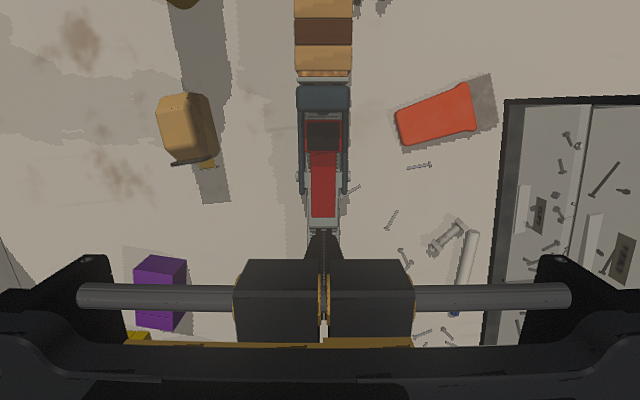

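View pics/s14.png

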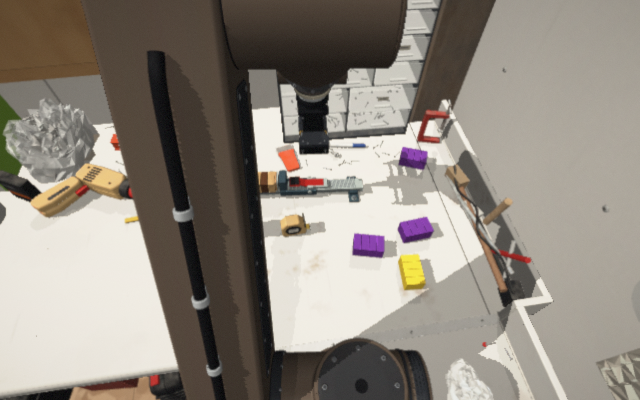

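The pad top is back at z≈54 (its rest height) and the plate is against the blank. One more look at the fixed-jaw side.

```bash
python3 -m inch '{"hand":[0,0,0,0,0],"delta_pos":[[4,0,-1],[4,0,-1],[4,0,0],[0,0,0],[0,0,0]],"turn":[0,0,0,0,0]}'
python3 m.py w15 324 60 130 | awk 'NR%4==1'
```

```text
t: 35.75
eef_pos: [590.8, 113.1, 274.2]
tcp_rot: [-3.141, 0.0, 1.474]
ft_force: [0.1, -0.5, 0.2]
opening: 0.005
60 [74 71 66] [124.   -0.4] 58.3
64 [71 70 64] [120.3  -0.4] 59.5
68 [71 69 63] [116.4  -0.4] 63.1
72 [68 68 61] [112.5  -0.4] 66.2
76 [69 69 63] [108.8  -0.4] 68.8
80 [70 69 62] [105.   -0.4] 72.4
84 [69 70 62] [101.3  -0.4] 75.5
88 [73 70 64] [97.5 -0.4] 81.9
92 [74 73 65] [94.1 -0.4] 82.5
96 [71 71 64] [90.7 -0.4] 82.3
100 [71 70 63] [87.3 -0.4] 82.6
104 [68 68 61] [83.9 -0.4] 82.4
108 [68 67 60] [80.4 -0.4] 82.8
112 [54 55 52] [76.9 -0.4] 81.1
116 [ 68 104 138] [73.3 -0.8] 77.2
120 [45 52 64] [69.5 -0.4] 71.2
124 [45 58 78] [65.8 -0.4] 71.3
128 [46 61 81] [62.1 -0.3] 71.3
```

View pics/w15.png

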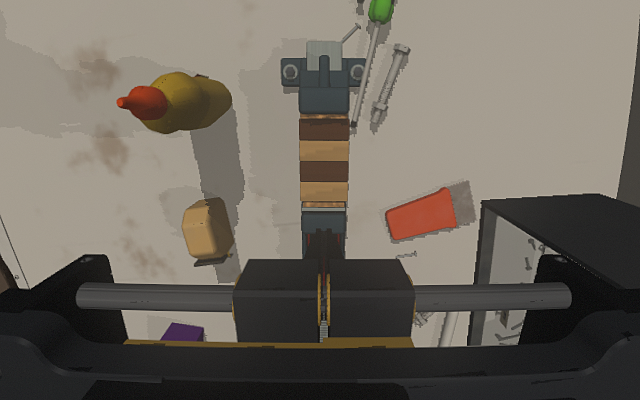

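The blank (300–348, rows 117–205) is seated square between both cork faces with no gap, and its stripes are parallel to the jaws. The bottle, tape and scraper look undisturbed.

```bash
python3 -c "
from h import *
ticket.job_done()
to()"
```

```text
the job is handed in; nothing more can be done
the job is handed in; nothing more can be done
```

I handed the job in at about 36 s of the 64 s allowed. The blank is clamped between the jaws with the lever back up.

- **What I did:** I set the blank on the bar with its stripes parallel to the jaws. I then pressed the lever pad down about 4 mm, so its teeth were well clear of the bar. With the lever held down I slid the jaw until the blank met the fixed jaw, and raised the push to about 15.5 N along the bar. I let the lever up slowly, holding the push at 15 to 16 N while the teeth came down, then backed the tool away.
- **Forces:** The most I read was about 13 N on the lever, 6 N on the blank when setting it down and 16 N on the jaw. As the tip left, its friction pulled up on the jaw's back face with about 11 N, which together with the push made about 18 N.
- **Last checks:** The tool was touching nothing. The pad was back at its rest height, 54 mm above the worktop. The blank sat square with no gap at either cork face, and the bottle, scraper and tape measure looked untouched.
- **Not checked:** I could not measure the locked squeeze directly. From the last push and the stated settling of 3 to 4 N, I expect about 12 N. The push was down to about 14.5 N by the time the tip left the jaw, and I took the teeth to have locked before that. If they had not, the squeeze would be nearer 11 N.

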